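Sort returned cartons by weight

TASK

Three identical sealed cartons came back to the returns desk; some still hold their goods and some are empty, which you can feel only by lifting them. Stand every full carton in the rectangular tray and every empty one in the round tray, upright and flat on the tray floor, setting each down rather than dropping it, and leave the other things on the desk where they are.

Things in the scene. Friction and masses are not known exactly. Their poses are not given: they have to be found in the camera images.
- carton_1_mid (a point): one of three identical sealed cardboard cartons, 90 mm long (its x), 52 mm wide (its y), 95 mm high, paper tape over the top along its length; it starts upright on the table. Full it weighs 0.48 to 0.62 kg, empty about 0.12 kg; only lifting tells which, and how many are full changes from one time to the next. The point is its centre, half-way up; z is up.
- carton_2_mid (a point): one of three identical sealed cardboard cartons, 90 mm long (its x), 52 mm wide (its y), 95 mm high, paper tape over the top along its length; it starts upright on the table. Full it weighs 0.48 to 0.62 kg, empty about 0.12 kg; only lifting tells which, and how many are full changes from one time to the next. The point is its centre, half-way up; z is up.
- carton_3_mid (a point): one of three identical sealed cardboard cartons, 90 mm long (its x), 52 mm wide (its y), 95 mm high, paper tape over the top along its length; it starts upright on the table. Full it weighs 0.48 to 0.62 kg, empty about 0.12 kg; only lifting tells which, and how many are full changes from one time to the next. The point is its centre, half-way up; z is up.
- rect_tray_floor (a point): the rectangular grey plastic tray, for full cartons: 180 mm (x) by 220 mm (y) outside, walls 4 mm thick and 25 mm high, open on top. It is fixed to the table and lies left or right of the cartons; the two trays swap sides. The point is the centre of its inner floor, 4 mm above the table; z is up.
- round_tray_floor (a point): the round grey plastic tray, for empty cartons: floor 204 mm across inside, 224 mm across the rim, wall 4 mm thick and 25 mm high, open on top. It is fixed to the table and lies left or right of the cartons; the two trays swap sides. The point is the centre of its inner floor, 4 mm above the table; z is up.
- perfume: black perfume bottle, 36 x 50 mm, 102 mm tall with its cap, a bystander. Origin at the centre of its underside, z up.
- measuring_cup: yellow plastic measuring cup, 76 mm across, 50 mm high, with a 72 mm handle sticking out at its rim along its x, a bystander. Origin at the centre of its underside, z up.
- key_fob: silver metal key fob, 30 x 92 mm with its key ring, 12 mm thick, lying among the cartons, a bystander. Origin at the centre of its underside, z up.
- vase: white porcelain vase, 68 mm across, 110 mm tall, a bystander. Origin at the centre of its underside, z up.
- tape_roll: cardboard tape core, 96 mm across, 36 mm high, lying flat, a bystander. Origin at the centre of its underside, z up.
- scanner: grey handheld scanner lying on its side, 163 mm long, 34 mm high, a bystander; its head lies 80 mm along its x from the origin. Origin under the middle of its handle, z up.
Not all that is in view belongs to the job. What is shaped like the part that bears carton_1_mid but orange or turquoise is not meant.

How it is judged:
By the outcome, as a careful person would: the job done as asked, in the order asked, and still so for the second after the job is handed in, with the robot touching nothing.
It also fails if it takes over 72 s, if anything falls off the work surface, if the arm or the gripper's body presses on something with over 40 N, if the wrist force passes 120 N, or if a joint passes its speed limit or range.

ROBOT

A 6-joint arm with a two-finger parallel gripper is mounted at the origin on the work surface. World frame = base frame: x ahead of the robot, y to its left, z up, the work surface at z = 0. Lengths are in mm, angles in rad, forces in N, time in s.
With the tool pointing down it reaches from about 375 to 925 mm from the base axis. Payload 5.7 kg.
Tool frame: the origin (TCP) lies on the centre line of the jaws, within the pads' length; the fingertips stand 11 mm ahead of it and the grasp point (between the pads) lies 8 mm behind it; z points along the fingers, y is the direction in which the jaws open and shut (so a half turn about z gives the same grasp; the last joint's range is limited). The gripper opens to 88 mm and grips with 3 to 60 N. Pads are 20 mm wide; open, the fingers measure 115 mm over their backs; the gripper's body (75 mm by 178 mm) begins 61 mm behind the grasp point.
Start: joints at [-0.115, 0.359, 1.51, -0, 1.272, -0.115], TCP at [599.97, -0.004, 233.623] pointing down, gripper open.
Joint ranges: [-2.97, 2.97], [-1.01, 2.36], [0.21, 2.38], [-0.96, 4.11], [0.2, 2.71], [-2.98, 2.98]. Speed limits (rad/s): [2.39, 2.39, 3.14, 3.14, 3.14, 3.14].

INTERFACE

Orientations are given as [roll, pitch, yaw] about the fixed x, y, z axes, in that order (R = Rz(yaw) Ry(pitch) Rx(roll)).
In Python, from cell import ctrl, let_go, close_gripper, viewer, get_time, get_q, get_qvel, get_joint_torque, get_tool_pos, get_tool_rot, get_wrist_force, get_wrist_torque, get_finger_gap gives the robot as it stands. The module is installed in compiled form; this text tells all that it offers. Calls block until the motion is done:
- ctrl.move_to(position, orientation): joint-space move of the TCP to a pose.
- ctrl.line_to(position, ori=None, velocity=150, max_force=None): straight line of the TCP; ori=None keeps the orientation; velocity is the mean speed in mm/s. With max_force (N) it stops when the force on the tool has changed by that much, and returns True; else False.
- ctrl.set_joints(angles): joint-space move.
- let_go() and close_gripper(): open the fingers fully, or close them until they stop; the grip force is fixed at half the most.
- ctrl.sleep(seconds).
- ctrl.solve_ik(position, orientation): joint angles nearest the present ones, or None.
- viewer.snapshot(name): name is "scene" or "side" or "wrist"; returns a dict with "color" (420x560x3 uint8, red, green, blue), "fx", "fy", "cx", "cy" (pixels), "origin" and "rotation" of the camera in the world; the wrist camera has in their place "T_tool_cam" (4x4, takes a point from camera to tool coordinates, whose origin is the TCP and whose axes are the flange's). Camera axes: x right, y down, z forward; pixel columns grow to the right and rows downward; lengths in mm; the calibration is good to about 2 mm. A picture is of the moment at which its call begins: read the wrist's pose just before it. There is no depth.
A pose or a line that the arm cannot do raises ctrl.Unreachable and nothing moves.
- ctrl.job_done(): hands the job in, once; it reports no verdict.
Readings, each from a call of its own:
- get_time(): time.
- get_q(): joint angles.
- get_qvel(): joint speeds.
- get_joint_torque(): joint torques, N m.
- get_tool_pos(): TCP position.
- get_tool_rot(): TCP orientation.
- get_wrist_force(): force on the tool from outside, world axes, zero at the start.
- get_wrist_torque(): the same for the moment, N m.
- get_finger_gap(): opening from 0.0 (shut) to 1.0 (fully open).
Only numpy, scipy, OpenCV 4.12 (cv2) and the standard library are available. Lean on these libraries where they do the work, as an engineer would, in place of code of your own. Each camera call takes 0.05 s, during which the arm holds its last target.

## Working session

There is one attempt and no reset: what is moved stays moved. The work goes in short steps, each a Python script; the robot and the scene stay as the last script left them, time stands still between calls to the robot, and variables do not carry over. Pictures are saved under pics/ and viewed, and the job is handed in when it is done.

```bash
mkdir -p pics; python3 - <<'E'
from cell import *
import cv2,numpy as np
for n in("scene","side","wrist"):
    s=viewer.snapshot(n); cv2.imwrite(f"pics/a_{n}.png",s["color"][:,:,::-1])
    print(n,{k:np.round(v,3).tolist() for k,v in s.items() if k!="color"})
    np.savez(f"a_{n}.npz",**s)
print(get_time(),get_tool_pos(),get_tool_rot(),get_wrist_force())
E
```

```text
scene {'fx': 426.217, 'fy': 426.217, 'cx': 280.742, 'cy': 201.477, 'origin': [981.571, -238.375, 889.973], 'rotation': [-2.556, -0.009, 1.134]}
side {'fx': 388.452, 'fy': 388.452, 'cx': 284.328, 'cy': 210.883, 'origin': [447.891, -659.056, 614.516], 'rotation': [-2.256, 0.006, -0.086]}
wrist {'fx': 298.772, 'fy': 298.772, 'cx': 277.663, 'cy': 214.119, 'T_tool_cam': [[-0.0, -0.966, -0.257, 71.388], [1.0, -0.0, -0.001, 0.06], [0.001, -0.257, 0.966, -151.522], [0.0, 0.0, 0.0, 1.0]]}
0.15 [5.99514601e+02 5.25695619e-02 2.33017531e+02] [-3.14023182e+00 -1.49080382e-04  1.57082703e+00] [-0.42801515  0.83946745  0.05687863]
```

View pics/a_scene.png

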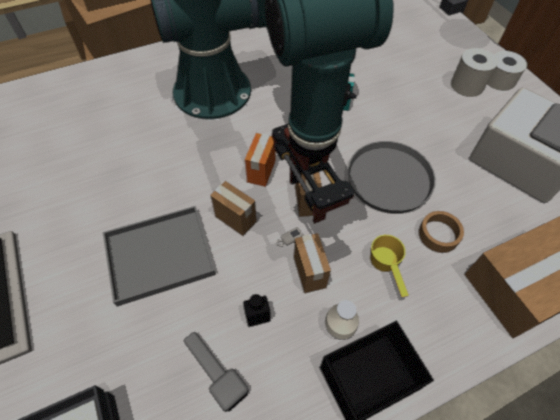

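View pics/a_side.png

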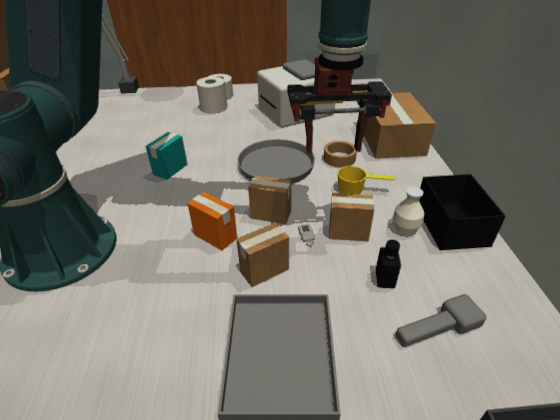

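View pics/a_wrist.png

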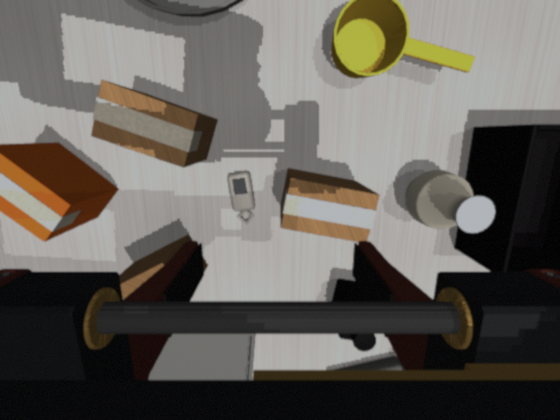

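The scene camera shows the rectangular tray at (160,255), so on the robot's right, and the round tray at (390,177) on its left. The three brown cartons are near (235,207), (312,262) and (315,195), with the orange and turquoise decoys separate. In the wrist view the fingers hide the carton at about (165,265), so I'll move and look again.

```bash
python3 - <<'E'
from cell import *
import cv2,numpy as np
ctrl.move_to([560,-110,330],[np.pi,0,np.pi/2])
p=get_tool_pos();r=get_tool_rot();s=viewer.snapshot("wrist")
np.savez("b_wrist.npz",p=p,r=r,**s)
cv2.imwrite("pics/b_wrist.png",s["color"][:,:,::-1])
s=viewer.snapshot("scene");cv2.imwrite("pics/b_scene.png",s["color"][:,:,::-1]);np.savez("b_scene.npz",**s)
print(get_time(),p,r,get_wrist_force())
E
```

```text
0.9083 [ 559.73430459 -109.40080128  329.23041582] [-3.14108041e+00 -1.16557524e-03  1.57001012e+00] [0.16323656 0.95955605 0.04750047]
```

View pics/b_wrist.png

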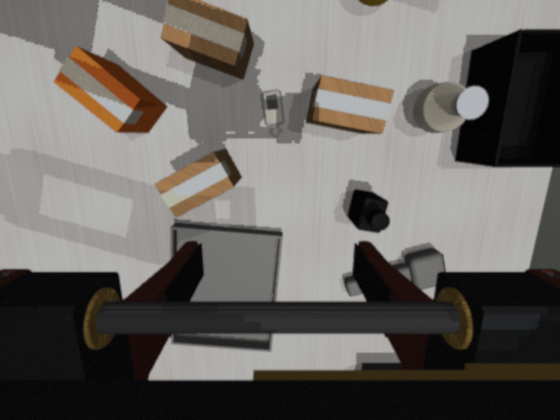

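View pics/b_scene.png

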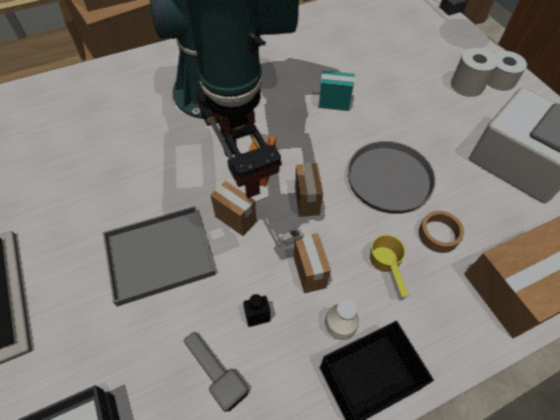

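The wrist view now shows all three cartons in full, with tops near (207,27), (350,103) and (197,187). The key fob is at (272,108) and the rectangular tray is around (225,287). I'll enlarge each one to pick the corners.

```bash
python3 - <<'E'
import cv2,numpy as np
im=cv2.imread("pics/b_wrist.png")
cs=[(150,0),(295,55),(145,135)]
o=[cv2.resize(im[y:y+95,x:x+115],None,fx=6,fy=6,interpolation=cv2.INTER_CUBIC) for x,y in cs]
for i,a in enumerate(o):
    x,y=cs[i]
    for k in range(0,115,10): cv2.line(a,(k*6,0),(k*6,6),(0,0,255),2);cv2.putText(a,str(x+k),(k*6,18),0,.4,(255,0,255),1)
    for k in range(0,95,10): cv2.line(a,(0,k*6),(6,k*6),(0,0,255),2);cv2.putText(a,str(y+k),(8,k*6+4),0,.4,(255,0,255),1)
    cv2.imwrite(f"pics/z{i}.png",a)
E
```

```text
(no output)
```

View pics/z0.png

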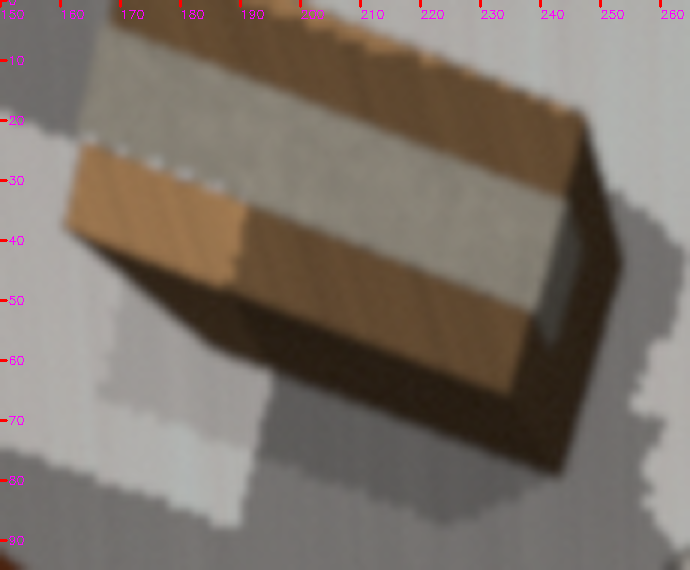

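View pics/z1.png

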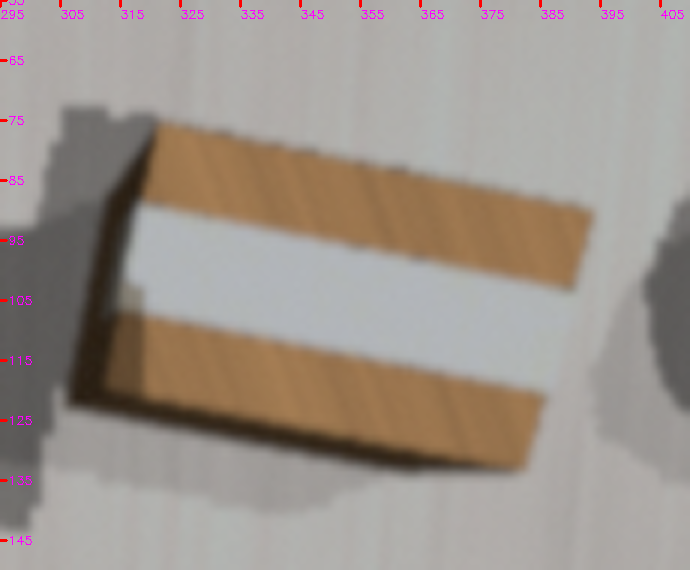

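View pics/z2.png

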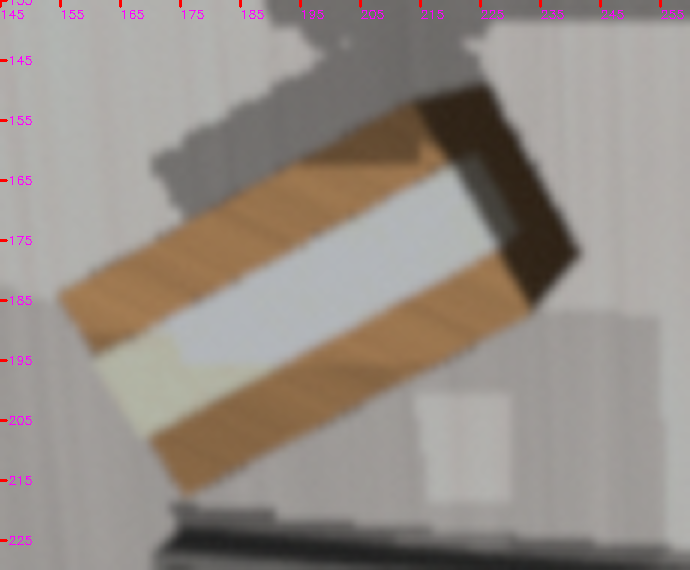

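```bash
cat > h.py <<'E'
import numpy as np,cv2
from scipy.spatial.transform import Rotation as R
def campose(d):
    if "T_tool_cam" in d:
        T=np.eye(4);T[:3,:3]=R.from_euler("xyz",d["r"]).as_matrix();T[:3,3]=d["p"];T=T@d["T_tool_cam"]
        return T[:3,:3],T[:3,3]
    return R.from_euler("xyz",d["rotation"]).as_matrix(),np.array(d["origin"])
def ray(d,uv,z):
    Rm,o=campose(d);uv=np.atleast_2d(uv).astype(float)
    v=np.c_[(uv[:,0]-d["cx"])/d["fx"],(uv[:,1]-d["cy"])/d["fy"],np.ones(len(uv))]@Rm.T
    return o+v*((z-o[2])/v[:,2])[:,None]
def proj(d,P):
    Rm,o=campose(d);c=(np.atleast_2d(P)-o)@Rm
    return np.c_[c[:,0]/c[:,2]*d["fx"]+d["cx"],c[:,1]/c[:,2]*d["fy"]+d["cy"]]
def load(f): return {k:v for k,v in np.load(f).items()}
E
cat > m.py <<'E'
from h import *
w=load("b_wrist.npz");s=load("b_scene.npz");si=load("a_side.npz")
K={"A":[(247.2,19.2),(235,66.2),(160.8,38)],"B":[(321.7,75.3),(393.8,90.3),(382.3,133.3),(312.2,120)],"C":[(213.7,151.7),(155,183.8),(175.8,217.5),(233.7,185.8)]}
for n,k in K.items():
    P=ray(w,k,95)[:,:2]
    c=P.mean(0) if len(P)==4 else (P[0]+P[2])/2
    L=[np.linalg.norm(P[i]-P[(i+1)%len(P)]) for i in range(len(P))]
    if n=="A": e=P[1]-P[2]
    elif n=="B": e=P[1]-P[0]+P[2]-P[3]
    else: e=P[0]-P[1]+P[3]-P[2]
    print(n,c.round(1),"yaw",np.arctan2(e[1],e[0]).round(3),np.round(L,1), proj(s,[*c,95]).round(),proj(si,[*c,95]).round())
# trays: grey dark mask
for nm,d in(("scene",s),("side",si)):
    im=d["color"].astype(int); hsv=cv2.cvtColor(d["color"],cv2.COLOR_RGB2HSV)
    m=((hsv[...,1]<45)&(hsv[...,2]<140)&(hsv[...,2]>35)).astype(np.uint8)
    m=cv2.morphologyEx(m,cv2.MORPH_OPEN,np.ones((3,3)))
    cs,_=cv2.findContours(m,cv2.RETR_EXTERNAL,cv2.CHAIN_APPROX_NONE)
    for c in cs:
        if cv2.contourArea(c)>1500:
            (x,y),_,_=cv2.fitEllipse(c)
            hp=ray(d,c[:,0],25)[:,:2].astype(np.float32)
            print(nm,cv2.contourArea(c),cv2.boundingRect(c),"minrect@25",cv2.minAreaRect(hp),"circ",cv2.minEnclosingCircle(hp))
E
python3 m.py
```

```text
A [474.6  79.8] yaw -0.34 [ 51.4  89.8 102.2] [[309. 178.]] [[270. 183.]]
B [650.6  -3.2] yaw -0.184 [88.9 50.8 89.2 51.7] [[312. 253.]] [[353. 200.]]
C [ 450.6 -101.3] yaw 0.487 [88.7 51.  90.1 49.6] [[233. 197.]] [[263. 237.]]
scene 5793.5 (417, 338, 143, 82) minrect@25 ((1054.2633056640625, 209.05569458007812), (346.4332580566406, 111.67987060546875), 89.89997863769531) circ ((999.9915161132812, 209.1504669189453), 173.21754455566406)
scene 1986.5 (184, 332, 67, 80) minrect@25 ((757.123046875, -269.63848876953125), (165.8109893798828, 65.82337188720703), 16.10467529296875) circ ((758.043701171875, -268.223876953125), 84.43869018554688)
scene 7696.0 (103, 205, 115, 102) minrect@25 ((472.5938720703125, -294.79974365234375), (229.02285766601562, 196.39051818847656), 84.80843353271484) circ ((473.2697448730469, -296.3175964355469), 145.15008544921875)
scene 2343.5 (255, 173, 70, 87) minrect@25 ((498.7796630859375, -4.214599609375), (176.78338623046875, 195.43389892578125), 29.741090774536133) circ ((495.8629455566406, -0.7537893056869507), 121.14688110351562)
scene 4973.0 (346, 141, 9
[... 1358 characters left out ...]
3061752319336) circ ((749.6558227539062, -269.7972717285156), 91.7000961303711)
side 7843.0 (70, 139, 261, 98) minrect@25 ((307.93121337890625, 250.04885864257812), (418.496337890625, 697.2720336914062), 75.88282012939453) circ ((297.083740234375, 163.669189453125), 359.363037109375)
side 37032.0 (283, 0, 277, 312) minrect@25 ((1517.7750244140625, 998.9942626953125), (2653.67529296875, 1904.1234130859375), 83.17402648925781) circ ((1534.718994140625, 1140.5462646484375), 1519.516357421875)
side 1619.5 (99, 0, 36, 94) minrect@25 ((-310.1789855957031, 1713.1551513671875), (137.3036651611328, 1843.0631103515625), 15.37351131439209) circ ((-323.0433654785156, 1709.6181640625), 922.1920776367188)
```

```bash
python3 - <<'E'
from h import *
w=load("b_wrist.npz");s=load("b_scene.npz");si=load("a_side.npz")
def crop(d,x,y,W,H,f,n):
    a=cv2.resize(d["color"][y:y+H,x:x+W,::-1],None,fx=f,fy=f,interpolation=cv2.INTER_CUBIC)
    for k in range(0,W,10): cv2.line(a,(k*f,0),(k*f,6),(0,0,255),2);cv2.putText(a,str(x+k),(k*f,18),0,.4,(255,0,255),1)
    for k in range(0,H,10): cv2.line(a,(0,k*f),(6,k*f),(0,0,255),2);cv2.putText(a,str(y+k),(8,k*f+4),0,.4,(255,0,255),1)
    cv2.imwrite(n,a)
crop(s,95,195,130,115,5,"pics/t_rect.png");crop(s,340,135,105,85,6,"pics/t_round.png")
crop(w,160,215,130,145,4,"pics/t_rectw.png")
E
```

```text
(no output)
```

View pics/t_rect.png

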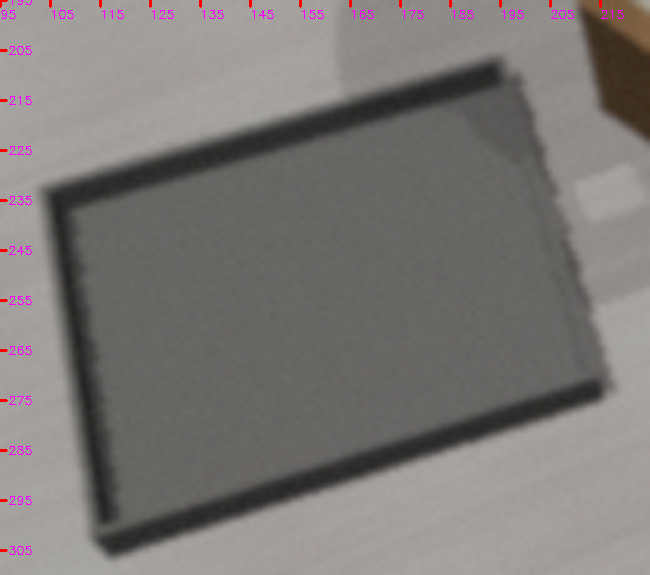

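View pics/t_round.png

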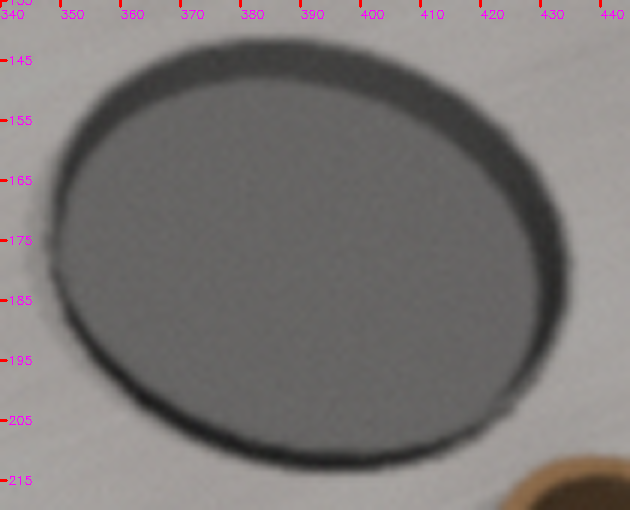

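View pics/t_rectw.png

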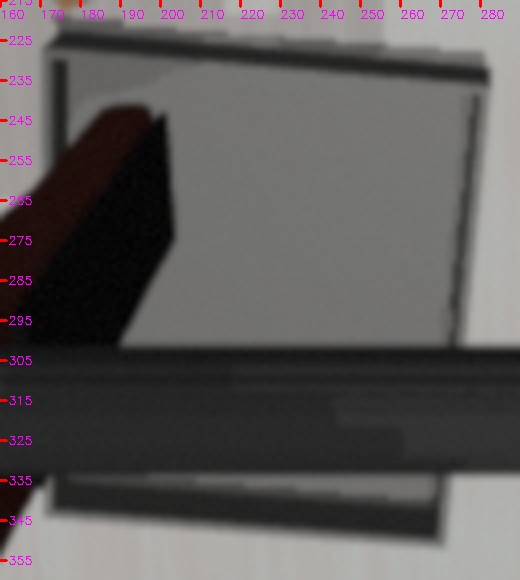

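```bash
python3 - <<'E'
from h import *
w=load("b_wrist.npz");s=load("b_scene.npz")
P=ray(s,[(104,232.5),(198,206.5),(215.5,271),(114.2,302)],25)[:,:2]
print(P.round(1),P.mean(0),[np.linalg.norm(P[i]-P[i-3]).round(1) for i in range(4)])
P=ray(w,[(172.5,226.5),(282,234)],25)[:,:2];print(P.round(1)) # far edge
P=ray(w,[(172,343),(270,350)],0)[:,:2];print(P.round(1))
# inner floor ellipse of round tray: pixels of light floor
im=s["color"];g=cv2.cvtColor(im,cv2.COLOR_RGB2GRAY)[130:225,335:445]
m=((g>82)&(g<125)).astype(np.uint8);m=cv2.morphologyEx(m,cv2.MORPH_OPEN,np.ones((5,5)))
cs,_=cv2.findContours(m,0,1);c=max(cs,key=cv2.contourArea)[:,0]+[335,130]
H=ray(s,c,4)[:,:2].astype(np.float32);print("floor",cv2.minAreaRect(H),cv2.minEnclosingCircle(H))
a=np.linspace(0,2*np.pi,60);vis=im[:,:,::-1].copy()
def poly(Q,col): cv2.polylines(vis,[proj(s,Q).round().astype(int)],True,col,1)
c=np.array([504,303]);poly(np.c_[c[0]+112*np.cos(a),c[1]+112*np.sin(a),a*0+25],(0,0,255));poly(np.c_[c[0]+102*np.cos(a),c[1]+102*np.sin(a),a*0+4],(0,255,0))
c=np.array([465,-300]);t=-.088;Rm=np.array([[np.cos(t),-np.sin(t)],[np.sin(t),np.cos(t)]])
for hx,hy,z,col in((90,110,25,(0,0,255)),(86,106,4,(0,255,0))):
    poly(np.c_[np.array([(hx,hy),(-hx,hy),(-hx,-hy),(hx,-hy)])@Rm.T+c,[z]*4],col)
cv2.imwrite("pics/chk.png",cv2.resize(vis[130:310,90:450],None,fx=2.2,fy=2.2,interpolation=cv2.INTER_CUBIC))
E
```

```text
[[ 372.1 -396.3]
 [ 394.7 -175.8]
 [ 570.9 -195.9]
 [ 548.2 -413. ]] [ 471.46487563 -295.22355688] [np.float64(221.7), np.float64(177.4), np.float64(218.3), np.float64(176.9)]
[[ 391.2 -179.3]
 [ 566.  -192. ]]
[[ 360.1 -416.2]
 [ 544.3 -431.6]]
floor ((501.361083984375, 306.127197265625), (202.17210388183594, 198.11251831054688), 48.540985107421875) ((506.44140625, 306.205078125), 105.58494567871094)
```

View pics/chk.png

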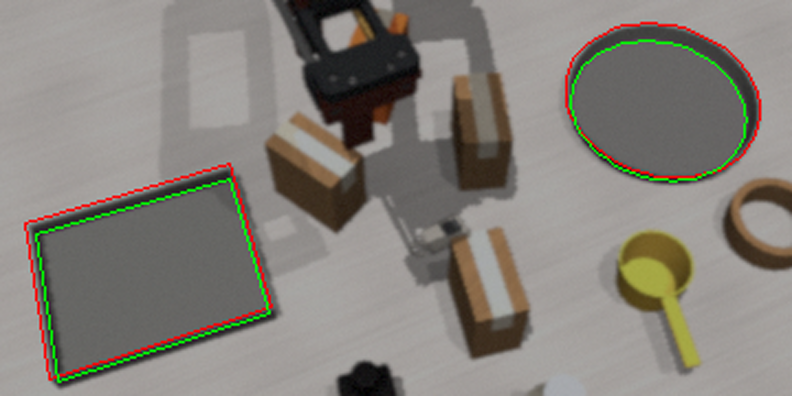

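The tray outlines projected back onto the picture match: round tray centre about (504,303), rectangular about (468,-298) with yaw -0.09. The carton top faces measured 89–90 x 50–52 mm, against 90 x 52 expected. I'll pick and weigh carton C.

```bash
cat > act.py <<'E'
from cell import *
from h import *
G=62; UP=200
def near(psi,pos):
    q=get_q();best=None
    for k in(-2,-1,0,1,2):
        p=psi+k*np.pi
        if not -3.3<p<6.5: continue
        s=ctrl.solve_ik(pos,[np.pi,0,p])
        if s is None: continue
        c=np.abs(np.array(s)-q).max()
        if best is None or c<best[0]: best=(c,p)
    return [np.pi,0,best[1]]
def F(n=8):
    v=[]
    for _ in range(n): v.append(get_wrist_force()); ctrl.sleep(.04)
    return np.mean(v,0)
def pick(c,yaw):
    o=near(yaw,[*c,UP]); ctrl.move_to([*c,UP],o)
    hit=ctrl.line_to([*c,G],velocity=150,max_force=15); print("hit",hit)
    ctrl.sleep(.1); f0=F(); z0=get_tool_pos()[2]
    close_gripper(); print("gap",get_finger_gap()*88,"z",z0)
    ctrl.line_to([*c,G+40],velocity=90); ctrl.sleep(.3); f1=F()
    print("dF",(f1-f0).round(2),"kg",-(f1-f0)[2]/9.81,"gap",get_finger_gap()*88,"t",get_time())
    np.save("z0.npy",z0)
    ctrl.line_to([*c,UP],velocity=200)
def place(c,yaw):
    o=near(yaw,[*c,UP]); ctrl.move_to([*c,UP],o)
    ctrl.line_to([*c,G+16],velocity=150)
    ctrl.sleep(.2)
    hit=ctrl.line_to([*c,G+2],velocity=20,max_force=2.5)
    print("touch",hit,"tool",get_tool_pos().round(1),"z0",np.load("z0.npy"),F(3).round(2))
    let_go(); ctrl.sleep(.15)
    ctrl.line_to([*c,UP],velocity=200); print("t",get_time(),"F",get_wrist_force().round(2))
E
python3 - <<'E'
from act import *
w=load("b_wrist.npz")
print("orange",ray(w,[(80,47),(165,104),(122,130),(57,83)],95).round())
pick((450.6,-101.3),0.487)
s=viewer.snapshot("side");cv2.imwrite("pics/c1.png",s["color"][:,:,::-1])
E
```

```text
orange [[329.  61.  95.]
 [422.  -2.  95.]
 [366. -32.  95.]
 [295.  22.  95.]]
hit False
gap 52.156128571868116 z 62.25196811465211
dF [-0.42 -0.44 -1.03] kg 0.10472253656177423 gap 52.319112530812276 t 5.25
```

View pics/c1.png

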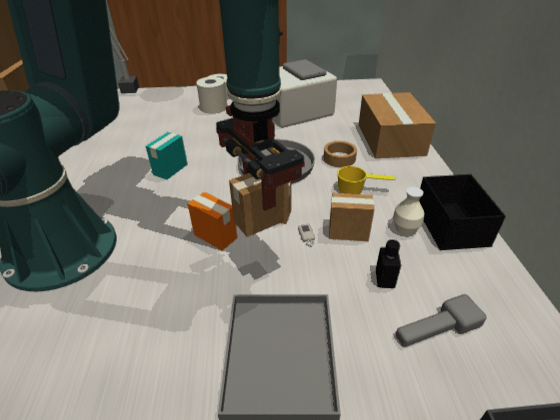

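The picture shows carton C lifted clear and gripped at its middle, at about (262,200). It weighs about 0.105 kg, so it is empty and goes in the round tray.

```bash
python3 - <<'E'
from act import *
place((452,303),np.pi/2)
pick((474.6,79.8),-0.34)
s=viewer.snapshot("scene");cv2.imwrite("pics/c2.png",s["color"][:,:,::-1])
E
```

```text
touch True tool [451.9 302.9  65.9] z0 62.25196811465211 [-0.5 -0.1  4.9]
t 11.025 F [ 0.33  0.56 -0.81]
hit False
gap 52.44564174413047 z 62.264075668370545
dF [-0.06 -0.18 -5.84] kg 0.5955078672116612 gap 51.74018996996253 t 15.7167
```

View pics/c2.png

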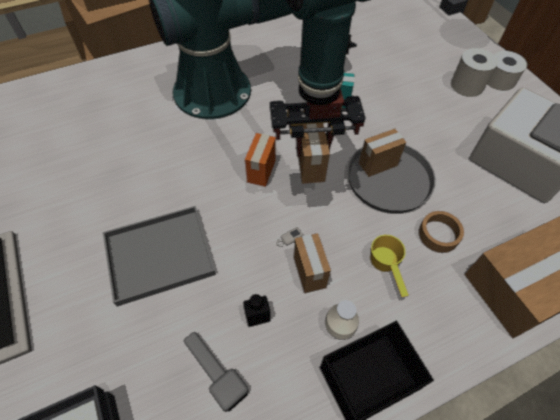

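Carton C stands flat in the round tray at (383,152). Its touch-down height of 65.9 mm is what I expected. Carton A weighs 0.595 kg, so it is full and goes in the rectangular tray.

```bash
python3 - <<'E'
from act import *
t=-.09;Rm=np.array([[np.cos(t),-np.sin(t)],[np.sin(t),np.cos(t)]])
c=np.array([468,-298])+Rm@[-43,-40]
place(tuple(c),np.pi/2+t)
pick((650.6,-3.2),-0.184)
s=viewer.snapshot("scene");cv2.imwrite("pics/c3.png",s["color"][:,:,::-1])
E
```

```text
touch True tool [ 421.3 -333.8   65.9] z0 62.264075668370545 [-0.46 -0.11  5.3 ]
t 21.525 F [-0.5  -0.18  0.16]
hit False
gap 51.52968025474257 z 62.31016729126592
dF [-0.09 -0.16 -5.56] kg 0.5671782251834583 gap 51.95863306877307 t 26.3917
```

View pics/c3.png

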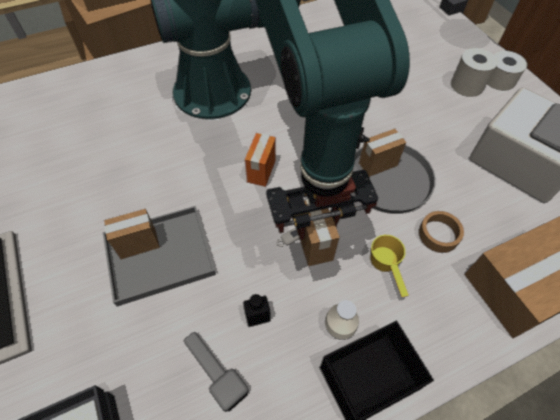

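Carton A stands in the rectangular tray at (133,233). Carton B weighs 0.567 kg, so it is full too.

```bash
python3 - <<'E'
from act import *
t=-.09;Rm=np.array([[np.cos(t),-np.sin(t)],[np.sin(t),np.cos(t)]])
c=np.array([468,-298])+Rm@[43,40]
place(tuple(c),np.pi/2+t)
ctrl.move_to([560,-60,330],[np.pi,0,np.pi/2]); ctrl.sleep(.3)
for n in("scene","side"):
    s=viewer.snapshot(n);cv2.imwrite(f"pics/d_{n}.png",s["color"][:,:,::-1])
    print(n,proj(s,[[452,303,99],[421.4,-334,99],[*c,99]]).round().tolist())
print(get_time())
E
```

```text
touch True tool [ 514.1 -261.9   65.9] z0 62.31016729126592 [-1.07  0.19  6.02]
t 31.7833 F [-0.48 -0.72 -0.18]
scene [[386.0, 140.0], [127.0, 223.0], [172.0, 246.0]]
side [[257.0, 136.0], [250.0, 343.0], [306.0, 299.0]]
34.6167
```

View pics/d_scene.png

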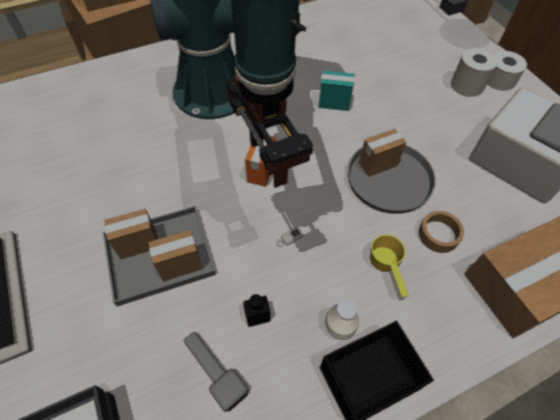

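View pics/d_side.png

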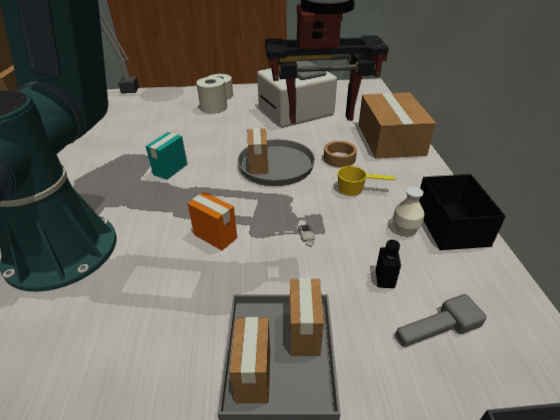

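Both pictures show all three cartons upright inside their trays, with the top centres where I projected them. The bystanders are at the same pixels as before.

```bash
python3 -c "
from cell import *
ctrl.job_done();print(get_time())"
```

```text
the job is handed in; nothing more can be done
the job is handed in; nothing more can be done
```

I weighed all three cartons by lifting them, stood each one in its tray, and handed the job in at about 35 s. No verdict was reported.

| Carton | Weight felt | Result | Tray |
|---|---|---|---|
| Nearest the robot, right of centre | 0.105 kg | empty | round |
| Nearest the robot, left of centre | 0.595 kg | full | rectangular |
| Farthest from the robot | 0.567 kg | full | rectangular |

- **Setting down:** Each carton was lowered slowly until it touched. Every touch was at tool height 65.9 mm, about 0.4 mm below the expected 66.3 mm for a carton flat on the tray floor.
- **Final pictures:** All three stand upright inside their trays, with the gripper clear. By eye, the other things on the desk had not moved.
- **Failures:** None of my checks failed. The first outline masks of the trays disagreed by a few mm because they included the outer walls. I redid the positions from the rim edges and checked them by drawing them back on the picture.

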